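# Make up the breakfast and pizza-night caddies

### The job

Make up the two table caddies from the jars at the back of the worktop: the white caddy is for breakfast and gets the jam, the honey and the salt shaker; the blue caddy is for pizza night and gets the slim red-lidded herb jar and the slim yellow-lidded spice jar. Stand each one upright on the floor of a compartment of its own that it fits, setting it down rather than dropping it and knocking nothing over. Leave the chilli jar standing where it is.

Things in the scene. Friction and masses are not known exactly. Their poses are not given: they have to be found in the camera images.
- white_caddy: White wooden breakfast caddy, fixed, 96 (its x) by 254 mm (its y). Origin: centre of its underside; z up. Compartments in a row along y, each 84 mm in x, centred on x = 0: narrow one (62 mm in y) at y = -90 mm, wide ones (84 mm in y) at y = -11 and +79 mm. Inner floor 11 mm, side walls 34 mm, dividers 30 mm, dowel handles at both ends 50 mm above the worktop; walls 6 mm thick.
- blue_caddy: Blue wooden pizza-night caddy, fixed, 96 (its x) by 142 mm (its y). Origin: centre of its underside; z up. Compartments in a row along y, each 84 mm in x, centred on x = 0: two narrow ones (62 mm in y) at y = -34 and +34 mm. Inner floor 11 mm, side walls 34 mm, dividers 30 mm, dowel handles at both ends 50 mm above the worktop; walls 6 mm thick.
- jam_mid (a point): Jam jar: low round glass jar with red contents and a white lid with a small red tab; body 58 mm (along its x) by 64 mm (along its y), lid 64 mm across, 87 mm tall, about 0.25 kg. This point lies on its axis, half-way up (43.5 mm above its foot); z is up along the axis. Stands loose among the stock at the back.
- honey_mid (a point): Honey jar: glass jar with golden-brown contents, black label and a plain pale grey lid; rounded many-sided body 66 mm (along its x) by 71 mm (along its y), lid 64 mm across, 100 mm tall, about 0.4 kg. This point lies on its axis, half-way up (50.0 mm above its foot); z is up along the axis. Stands loose among the stock at the back.
- salt_mid (a point): Salt shaker: small grey shaker with a domed, pierced grey top, no label; body 44 mm across up to 66 mm height, above that the top narrows to 34 mm; 90 mm tall, about 0.1 kg. This point lies on its axis, half-way up (45.0 mm above its foot); z is up along the axis. Stands loose among the stock at the back.
- herb_mid (a point): Herb jar: slim jar with a red lid and a green label, 46 mm across (lid 44 mm), 109 mm tall, about 0.1 kg. This point lies on its axis, half-way up (54.5 mm above its foot); z is up along the axis. Stands loose among the stock at the back.
- spice_mid (a point): Spice jar: slim jar with a mustard-yellow lid and a pale and red-brown label, 46 mm across (lid 45 mm), 100 mm tall, about 0.1 kg. This point lies on its axis, half-way up (50.0 mm above its foot); z is up along the axis. Stands loose among the stock at the back.
- chilli_mid (a point): Chilli jar: round glass jar with red contents and a black lid with a red tab, 70 mm across, 105 mm tall, about 0.4 kg. Not wanted in either caddy; it stays in the stock. This point lies on its axis, half-way up (52.5 mm above its foot); z is up along the axis. Stands loose among the stock at the back.

How it is judged:
By the outcome, as a careful person would: the job done as asked, in the order asked, and still so for the second after the job is handed in, with the robot touching nothing.
It also fails if it takes over 102 s, if anything falls off the work surface, if the arm or the gripper's body presses on something with over 40 N, if the wrist force passes 120 N, or if a joint passes its speed limit or range.

### The arm

A 6-joint arm with a two-finger parallel gripper is mounted at the origin on a cart in front of the work surface, level with it; the furniture and walls round the work are solid. World frame = base frame: x ahead of the robot, y to its left, z up, the work surface at z = 0. Lengths are in m, angles in degrees, forces in N, time in s.
With the tool pointing down it reaches from about 0.425 to 0.95 m from the base axis. Payload 3.5 kg.
Tool frame: the origin (TCP) lies at the very end of the fingers, on their centre line; the grasp point (between the pads) lies arm.grip_point_offset behind it (arm.grip_point_offset is the distance from the TCP to the grasp point, in m); z points along the fingers, y is the line along which they close (so a half turn about z gives the same grasp; the last joint's range is limited). The gripper opens to 85 mm and grips with 20 to 120 N. Pads are 22 mm wide; open, the fingers measure 114 mm over their backs; the gripper's body (76 mm by 85 mm) begins 54 mm behind the grasp point. The pads swing forward as they close: fully open they stand 13 mm farther back than shut.
Start: joints at [-80.042, 16.404, 90.338, -0, 73.258, -8.594], TCP at [0.215, -0.64, 0.231] pointing down, gripper open.
Joint ranges: [-158.93, 158.93], [-51.34, 127.21], [12.03, 142.37], [-87.48, 267.48], [13.55, 161.25], [-162.69, 162.69]. Speed limits (degrees/s): [159.86, 159.86, 180, 180, 180, 180].

### API

Orientations are given as a 3x3 rotation matrix whose columns are the frame's x, y, z axes.
In Python, from rig import sensors, imaging, job, arm gives the robot as it stands.
- The arm moves only by the tool move_arm, never from a script. Its argument "targets" is text: rows parted by semicolons, each of 6 numbers parted by spaces: the shift along the tool's x, y, z in mm, then the turn, a rotation vector about the tool's x, y, z in degrees. In form: dx dy dz rx ry rz; .... A call has 1 to 10 rows; each row shifts and turns the commanded pose from where the row before left it, along the tool's axes as they then stand; what a row does not reach is not made up. A row lasts 1/12 s, in which the tool goes at most 41.7 mm and 7.16 degrees, less where a joint would pass 70% of its speed; a pose out of reach is approached as far as the arm can. A call is refused whole if a number of a shift passes 41.7 or a number of a turn 7.16, either way. A call with a gripper value outside its range is refused whole. "fingers" is the closure in counts, from 0 (fully open) to 255 (shut), set as the call begins (left out, the last holds). The fingers move at their own pace and stop on an object; "newtons" is the grip in N (left out, the last holds). Time passes only in rows, so rows that do not move let the fingers close. It gives the time, the measured TCP pose, the force, the opening and the grip force at its end, in the units of the state.
- sensors.state(): the state, without advancing time (a new reading comes with each control period).
- imaging.camera(name): name is "scene" or "top" or "wrist"; returns a dict with "frame" (400x640x3 uint8, red, green, blue), "mtx" (3x3 intrinsics, pixels), "k1" (the pictures are not rectified: a ray, as slopes to the right and down, at radius r is drawn at 1 + k1 r^2 times it, then the intrinsics apply), "T" (4x4, takes a point from camera to world coordinates). Camera axes: x right, y down, z forward; pixel columns grow to the right and rows downward; lengths in m; the calibration is good to about 2 mm. A picture is of the moment at which its call begins. There is no depth.
- job.sign_off(): hands the job in; it is judged then, once.
The state is a dict: "time": time; "joint_pos": joint angles; "joint_velocities": joint speeds; "joint_efforts": joint torques, N m; "eef_pos": TCP position; "eef_rot": TCP orientation; "wrist_force": force on the tool from outside, world axes, zero at the start; "torque": the same for the moment, N m; "gripper_width": finger opening in m; "finger_force": force on a finger pad.
Only numpy, scipy, OpenCV 4.12 (cv2) and the standard library are available. Lean on these libraries where they do the work, as an engineer would, in place of code of your own. Each camera call takes 0.05 s, during which the arm holds its last target. There are 200 camera calls.

## Working session

There is one attempt and no reset: what is moved stays moved. The work goes in short steps, Python scripts to look and compute and a tool call to move; the robot and the scene stay as the last step left them, time stands still between calls to the robot, and variables do not carry over. Pictures are saved under pics/ and viewed, at most 14 in all, crops included, and the job is handed in when it is done.

Besides the shell and the picture viewer there is one more tool, called after "Request:" by a JSON object that holds its "fn" and its "kwargs", one argument or row to a line. move_arm: Moves the arm, as the interface text tells. Its arguments: {"type":"object","properties":{"targets":{"type":"string"},"fingers":{"type":"number"},"newtons":{"type":"number"}},"required":["targets"]}

```bash
ls; mkdir -p pics; python3 - <<'E'
from rig import sensors, imaging, job, arm
import cv2
print(arm.grip_point_offset); s=sensors.state()
print({k:s[k] for k in('time','eef_pos','eef_rot','gripper_width')})
for n in('scene','top'):
    c=imaging.camera(n); cv2.imwrite(f'pics/{n}0.png',c['frame'][:,:,::-1]); print(n,c['mtx'],c['k1'],c['T'].round(3))
E
```

```text
pics
0.0187
{'time': 0.0, 'eef_pos': array([ 0.21468234, -0.63927253,  0.22993331]), 'eef_rot': array([[ 9.48029413e-01,  3.18182424e-01, -4.21815445e-04],
       [ 3.18182531e-01, -9.48026687e-01,  2.29732577e-03],
       [ 3.31076384e-04, -2.31214671e-03, -9.99997272e-01]]), 'gripper_width': 0.08538755821736627}
scene [[389.24736075   0.         316.71448585]
 [  0.         389.24736075 200.27549797]
 [  0.           0.           1.        ]] -0.09821006523045946 [[-0.796 -0.425  0.431  0.221]
 [-0.605  0.54  -0.585  0.627]
 [ 0.016 -0.726 -0.687  0.66 ]
 [ 0.     0.     0.     1.   ]]
top [[505.90088689   0.         319.29040257]
 [  0.         505.90088689 195.89890065]
 [  0.           0.           1.        ]] 0.052871636443031646 [[-0.144 -0.97   0.197  0.35 ]
 [-0.99   0.142 -0.024  0.135]
 [-0.005 -0.198 -0.98   1.082]
 [ 0.     0.     0.     1.   ]]
```

View pics/top0.png

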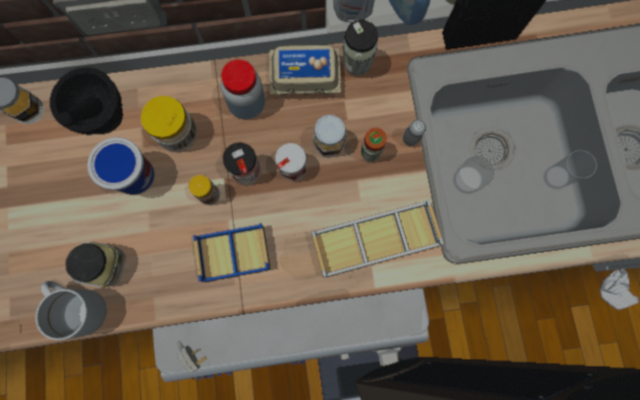

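View pics/scene0.png

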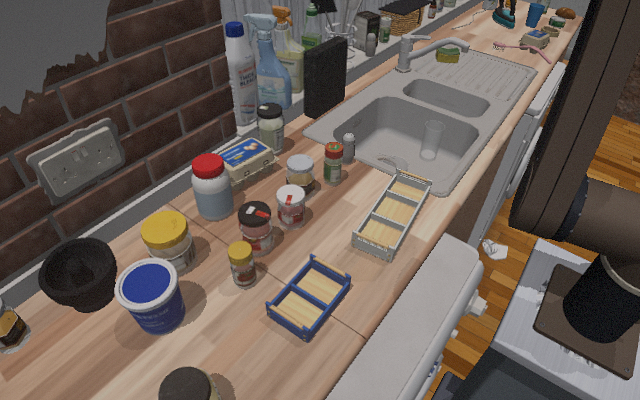

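The top view shows spice (202,186), chilli (240,157), jam (290,160), honey (330,128), herb (374,138) and salt (416,128). The blue caddy is around (232,252) and the white one around (378,238). I'll take an enlarged crop for the outlines.

```bash
cat > h.py <<'E'
import numpy as np, cv2
def ray(c,px):
    K=c['mtx'];k=c['k1']
    d=(np.array(px,float)-K[:2,2])/K[0,0]; u=d.copy()
    for _ in range(20): u=d/(1+k*(u@u))
    v=c['T'][:3,:3]@np.r_[u,1]; return c['T'][:3,3],v
def plane(c,px,z):
    o,v=ray(c,px); return (o+v*(z-o[2])/v[2])[:2]
def proj(c,P):
    q=c['T'][:3,:3].T@(np.array(P)-c['T'][:3,3]); u=q[:2]/q[2]; u=u*(1+c['k1']*(u@u))
    return c['mtx'][0,0]*u+c['mtx'][:2,2]
E
python3 - <<'E'
from rig import imaging
import cv2,pickle
from h import *
c=imaging.camera('top');pickle.dump(c,open('top.pkl','wb'))
s=imaging.camera('scene');pickle.dump(s,open('scene.pkl','wb'))
f=c['frame'][100:295,180:446,::-1]
cv2.imwrite('pics/crop.png',cv2.resize(f,None,fx=3,fy=3,interpolation=cv2.INTER_CUBIC))
H={'jam':((290,160),.087),'honey':((330,129),.1),'herb':((374,137),.109),'spice':((202,187),.1),'salt':((417,127),.09),'chilli':((240,156),.105)}
for n,(p,z) in H.items(): print(n,plane(c,p,z).round(3),'scene px',proj(s,np.r_[plane(c,p,z),z]).round())
E
```

```text
jam [0.632 0.159] scene px [292. 195.]
honey [0.681 0.07 ] scene px [300. 162.]
herb [ 0.649 -0.014] scene px [333. 147.]
spice [0.599 0.339] scene px [244. 249.]
salt [ 0.663 -0.108] scene px [349. 135.]
chilli [0.65  0.257] scene px [254. 211.]
```

View pics/crop.png

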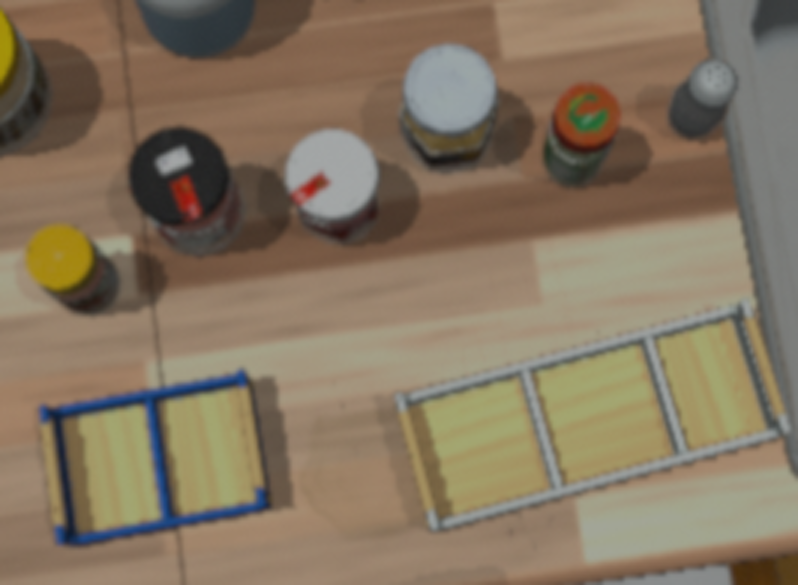

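The crop gives the lid centres, corner posts and divider ends. I'll convert them and compare with the given sizes.

```bash
python3 - <<'E'
import pickle
from h import *
c=pickle.load(open('top.pkl','rb'));s=pickle.load(open('scene.pkl','rb'))
P=lambda x,y,z: plane(c,((x+.5)/3+180-.5,(y+.5)/3+100-.5),z)
for n,(x,y,z) in dict(jam=(332,174,.087),honey=(450,88,.1),salt=(714,82,.088),herb=(586,116,.109),spice=(62,258,.1),chilli=(180,172,.105)).items():
    p=P(x,y,z);print(n,p.round(4),proj(s,np.r_[p,z]).round())
for n,q,L in(('white',[(402,400),(745,308),(783,432),(437,525)],.254),('blue',[(45,412),(243,377),(264,497),(65,536)],.142)):
  for z in(.034,.05):
    A=np.array([P(*p,z) for p in q]); e=(A[0]-A[1]+A[3]-A[2])/2; f=(A[0]-A[3]+A[1]-A[2])/2
    u=e/np.linalg.norm(e);yaw=np.degrees(np.arctan2(-u[0],u[1])); m=A.mean(0)
    print(n,z,'len',np.linalg.norm(e).round(4),np.linalg.norm(f).round(4),'yaw',yaw.round(1),'c',m.round(4),[ (k,(m+u*k).round(4)) for k in ((-.09,-.011,.079) if n=='white' else(-.034,.034))])
m=lambda a,b,z:(P(*a,z)+P(*b,z))/2
print('div centres (y .034, -.056)',m((527,372),(556,485),.03).round(4),m((648,338),(681,452),.03).round(4),'blue div',m((152,393),(166,520),.03).round(4))
E
```

```text
jam [0.6371 0.1579] [291. 194.]
honey [0.6815 0.0705] [300. 162.]
salt [ 0.6633 -0.1095] [349. 135.]
herb [ 0.6458 -0.0158] [334. 147.]
spice [0.602  0.3419] [241. 249.]
chilli [0.6478 0.2575] [255. 211.]
white 0.034 len 0.2475 0.0893 yaw 6.8 c [0.4548 0.004 ] [(-0.09, array([ 0.4654, -0.0854])), (-0.011, array([ 0.4561, -0.007 ])), (0.079, array([0.4455, 0.0824]))]
white 0.05 len 0.2437 0.0879 yaw 6.8 c [0.4532 0.006 ] [(-0.09, array([ 0.4638, -0.0834])), (-0.011, array([ 0.4545, -0.0049])), (0.079, array([0.4439, 0.0844]))]
blue 0.034 len 0.1376 0.0854 yaw 2.2 c [0.4714 0.3064] [(-0.034, array([0.4728, 0.2724])), (0.034, array([0.4701, 0.3404]))]
blue 0.05 len 0.1355 0.0841 yaw 2.2 c [0.4696 0.3038] [(-0.034, array([0.4709, 0.2698])), (0.034, array([0.4683, 0.3378]))]
div centres (y .034, -.056) [0.4516 0.0398] [ 0.4624 -0.0485] blue div [0.4707 0.3042]
```

Sizes agree: the wall-centre rectangles come out at 248x89 and 138x85 mm, as expected. Now I'll move: turn to yaw 90° (tool x = world y, tool y = world x), then go above the jam.

Request:
{"fn": "move_arm", "kwargs": {
  "targets": "0 0 0 0 0 -7.14; 0 0 0 0 0 -7.14; 0 0 0 0 0 -7.14; 0 0 0 0 0 -7.14; 0 0 0 0 0 -7.14; 0 0 0 0 0 -7.14; 0 0 0 0 0 -7.14; 0 0 0 0 0 -7.14; 0 0 0 0 0 -7.14; 0 0 0 0 0 -7.14",
  "fingers": 0,
  "newtons": 40
}}

```text
time: 1.03
eef_pos: [0.2147, -0.6397, 0.2309]
eef_rot: [[-0.005, 1.0, -0.0], [1.0, 0.005, 0.001], [0.001, -0.0, -1.0]]
wrist_force: [0.6, -0.7, -1.3]
gripper_width: 0.0851
finger_force: 0.0
```

Request:
{"fn": "move_arm", "kwargs": {
  "targets": "34 18 0 0 0 0; 34 18 0 0 0 0; 34 18 0 0 0 0; 34 18 0 0 0 0; 34 18 0 0 0 0; 34 18 0 0 0 0; 34 18 0 0 0 0; 34 18 0 0 0 0; 34 18 0 0 0 0; 34 18 0 0 0 0"
}}

```text
time: 1.87
eef_pos: [0.3955, -0.2982, 0.2313]
eef_rot: [[0.001, 1.0, 0.0], [1.0, -0.001, -0.0], [-0.0, 0.0, -1.0]]
wrist_force: [0.6, -0.2, 0.5]
gripper_width: 0.0851
finger_force: 0.0
```

Request:
{"fn": "move_arm", "kwargs": {
  "targets": "38 20 0 0 0 0; 38 20 0 0 0 0; 38 20 0 0 0 0; 38 20 0 0 0 0; 38 20 0 0 0 0; 38 20 0 0 0 0; 38 20 0 0 0 0; 38 20 0 0 0 0; 38 20 0 0 0 0; 38 20 0 0 0 0"
}}

```text
time: 2.7
eef_pos: [0.5899, 0.0707, 0.2312]
eef_rot: [[0.0, 1.0, -0.0], [1.0, -0.0, -0.0], [-0.0, -0.0, -1.0]]
wrist_force: [-0.0, -0.3, 0.7]
gripper_width: 0.0854
finger_force: 0.0
```

Request:
{"fn": "move_arm", "kwargs": {
  "targets": "30 16 0 0 0 0; 26 14 10 0 0 0; 20 11 10 0 0 0; 0 0 0 0 0 0; 0 0 0 0 0 0"
}}

```text
time: 3.12
eef_pos: [0.6299, 0.1454, 0.2097]
eef_rot: [[-0.001, 1.0, -0.003], [1.0, 0.001, -0.001], [-0.001, -0.003, -1.0]]
wrist_force: [-0.7, -0.2, 0.5]
gripper_width: 0.0858
finger_force: 0.0
```

```bash
python3 - <<'E'
from rig import imaging,sensors
import cv2,pickle
from h import *
c=imaging.camera('wrist');pickle.dump(c,open('w.pkl','wb'))
f=c['frame'][:,:,::-1].copy()
print(sensors.state()['eef_pos'],c['T'].round(3))
for n,p in dict(jam=(.6371,.1579,.087),honey=(.6815,.0705,.1)).items():
    print(n,proj(c,p))
cv2.imwrite('pics/w1.png',f)
E
```

```text
[0.63008043 0.14442318 0.21067549] [[ 1.     0.002 -0.002  0.63 ]
 [ 0.001 -0.962 -0.272  0.213]
 [-0.003  0.272 -0.962  0.353]
 [ 0.     0.     0.     1.   ]]
jam [331.07733247 166.56756125]
honey [386.24777903 277.76579827]
```

View pics/w1.png

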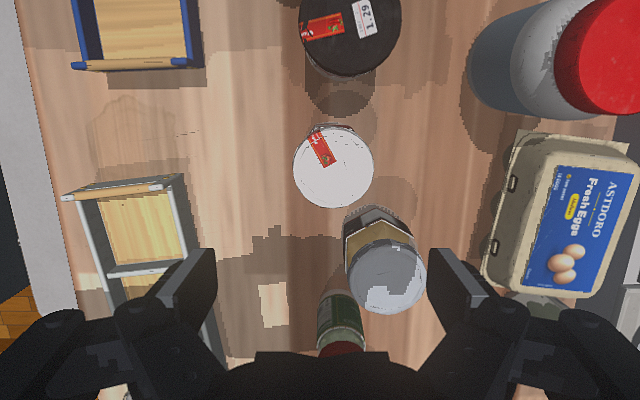

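Jam lid at (333,166) and honey lid at (386,277) match the predicted pixels to about 2 px, so the positions are good. Grasping the jam next.

Request:
{"fn": "move_arm", "kwargs": {
  "targets": "13 7 0 0 0 0; 0 0 0 0 0 0; 0 0 30 0 0 0; 0 0 35 0 0 0; 0 0 35 0 0 0; 0 0 35 0 0 0; 0 0 20 0 0 0; 0 0 10 0 0 0; 0 0 0 0 0 0"
}}

```text
time: 3.92
eef_pos: [0.6355, 0.1561, 0.0438]
eef_rot: [[0.002, 1.0, -0.005], [1.0, -0.002, -0.001], [-0.001, -0.005, -1.0]]
wrist_force: [-0.9, 0.7, -0.1]
gripper_width: 0.0856
finger_force: 0.0
```

Request:
{"fn": "move_arm", "kwargs": {
  "targets": "0 0 0 0 0 0; 0 0 0 0 0 0; 0 0 0 0 0 0; 0 0 0 0 0 0; 0 0 0 0 0 0; 0 0 0 0 0 0",
  "fingers": 255,
  "newtons": 30
}}

```text
time: 4.42
eef_pos: [0.6393, 0.1574, 0.0494]
eef_rot: [[0.0, 1.0, 0.004], [1.0, -0.0, -0.0], [-0.0, 0.004, -1.0]]
wrist_force: [-2.2, -1.0, 6.0]
gripper_width: 0.063
finger_force: 33.7
```

Request:
{"fn": "move_arm", "kwargs": {
  "targets": "0 0 -20 0 0 0; 0 0 -35 0 0 0; 0 0 -35 0 0 0; 0 0 -35 0 0 0; 0 0 -10 0 0 0; -20 -23 0 0 0 0; -30 -34 0 0 0 0; -30 -34 0 0 0 0; -30 -34 0 0 0 0; -30 -34 0 0 0 0"
}}

```text
time: 5.25
eef_pos: [0.4869, 0.0267, 0.1794]
eef_rot: [[-0.0, 1.0, -0.002], [1.0, 0.0, 0.0], [0.0, -0.002, -1.0]]
wrist_force: [-0.6, -1.3, -2.7]
gripper_width: 0.0629
finger_force: 34.6
```

Request:
{"fn": "move_arm", "kwargs": {
  "targets": "-20 -23 0 0 0 0; 0 0 0 0 0 0; 0 0 0 0 0 0; 0 0 0 0 0 0"
}}

```text
time: 5.58
eef_pos: [0.4664, 0.0075, 0.1808]
eef_rot: [[0.001, 1.0, 0.0], [1.0, -0.001, 0.0], [0.0, 0.0, -1.0]]
wrist_force: [0.0, -0.7, -2.3]
gripper_width: 0.0628
finger_force: 34.7
```

Request:
{"fn": "move_arm", "kwargs": {
  "targets": "-12 -10 0 0 0 0; 0 0 20 0 0 0; 0 0 30 0 0 0; 0 0 30 0 0 0; 0 0 20 0 0 0; 0 0 10 0 0 0; 0 0 0 0 0 0; 0 0 0 0 0 0"
}}

```text
time: 6.25
eef_pos: [0.4572, -0.0043, 0.0714]
eef_rot: [[-0.0, 1.0, -0.0], [1.0, 0.0, 0.0], [0.0, -0.0, -1.0]]
wrist_force: [0.8, 0.7, -2.4]
gripper_width: 0.0628
finger_force: 34.7
```

```bash
cat > look.py <<'E'
from rig import imaging,sensors
import cv2,sys
from h import *
n,cam,x0,y0,x1,y1,k=sys.argv[1],sys.argv[2],*map(int,sys.argv[3:])
c=imaging.camera(cam);f=c['frame'][y0:y1,x0:x1,::-1]
cv2.imwrite(f'pics/{n}.png',cv2.resize(f,None,fx=k,fy=k,interpolation=cv2.INTER_CUBIC))
s=sensors.state();print(s['time'],s['eef_pos'].round(4),s['wrist_force'].round(1))
E
python3 look.py p1 scene 200 110 460 300 3
```

```text
6.3 [ 0.4579 -0.0046  0.0724] [ 0.9  0.  -3.3]
```

View pics/p1.png

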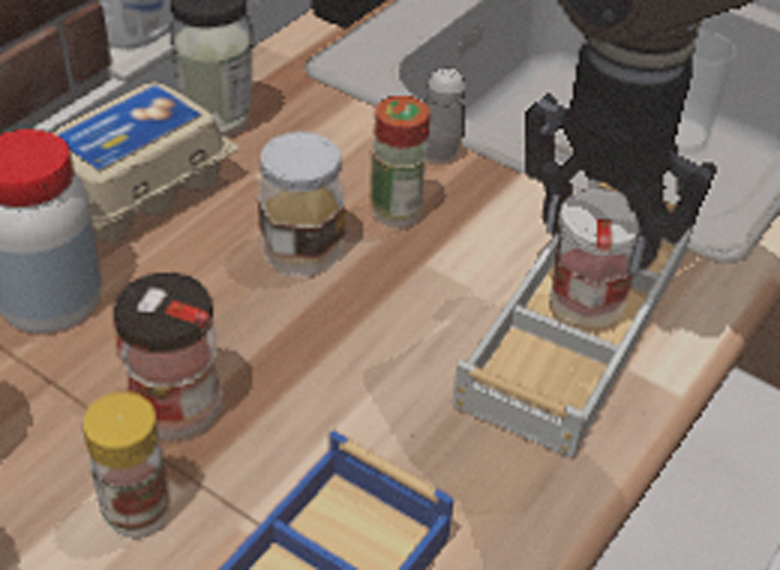

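The jam hangs upright, centred in the middle compartment (590,260 in the crop), just above its floor. I'll lower it gently.

Request:
{"fn": "move_arm", "kwargs": {
  "targets": "0 0 3 0 0 0; 0 0 3 0 0 0; 0 0 2 0 0 0; 0 0 2 0 0 0; 0 0 0 0 0 0"
}}

```text
time: 6.72
eef_pos: [0.4562, -0.0046, 0.0612]
eef_rot: [[0.001, 1.0, -0.0], [1.0, -0.001, 0.0], [0.0, -0.0, -1.0]]
wrist_force: [0.1, -0.0, -2.7]
gripper_width: 0.0628
finger_force: 34.7
```

Request:
{"fn": "move_arm", "kwargs": {
  "targets": "0 0 1 0 0 0; 0 0 1 0 0 0; 0 0 0 0 0 0"
}}

```text
time: 6.97
eef_pos: [0.4566, -0.0048, 0.0605]
eef_rot: [[0.001, 1.0, -0.001], [1.0, -0.001, -0.0], [-0.0, -0.001, -1.0]]
wrist_force: [-3.5, 0.1, 4.7]
gripper_width: 0.063
finger_force: 35.3
```

Request:
{"fn": "move_arm", "kwargs": {
  "targets": "0 0 -1 0 0 0; 0 0 0 0 0 0; 0 0 0 0 0 0; 0 0 0 0 0 0; 0 0 -20 0 0 0; 0 0 -35 0 0 0; 0 0 -35 0 0 0; 0 0 -35 0 0 0; 0 0 0 0 0 0",
  "fingers": 0
}}

```text
time: 7.72
eef_pos: [0.461, -0.0056, 0.1935]
eef_rot: [[0.001, 1.0, 0.015], [1.0, -0.001, -0.003], [-0.003, 0.015, -1.0]]
wrist_force: [1.5, -0.8, 1.1]
gripper_width: 0.0855
finger_force: 0.0
```

Request:
{"fn": "move_arm", "kwargs": {
  "targets": "8 22 0 0 0 0; 12 35 0 0 0 0; 12 35 0 0 0 0; 12 35 0 0 0 0; 12 35 0 0 0 0; 12 35 0 0 0 0; 8 24 0 0 0 0; 0 0 0 0 0 0; 0 0 0 0 0 0"
}}

```text
time: 8.47
eef_pos: [0.678, 0.0716, 0.184]
eef_rot: [[-0.0, 1.0, -0.002], [1.0, 0.0, -0.0], [-0.0, -0.002, -1.0]]
wrist_force: [-0.1, -0.4, -0.1]
gripper_width: 0.0855
finger_force: 0.0
```

Request:
{"fn": "move_arm", "kwargs": {
  "targets": "-1 4 0 0 0 0; 0 0 0 0 0 0; 0 0 20 0 0 0; 0 0 30 0 0 0; 0 0 30 0 0 0; 0 0 25 0 0 0; 0 0 13 0 0 0; 0 0 0 0 0 0; 0 0 0 0 0 0"
}}

```text
time: 9.22
eef_pos: [0.6812, 0.0699, 0.0676]
eef_rot: [[0.001, 1.0, -0.0], [1.0, -0.001, -0.0], [-0.0, -0.0, -1.0]]
wrist_force: [-0.1, -0.1, 2.3]
gripper_width: 0.0854
finger_force: 0.0
```

Request:
{"fn": "move_arm", "kwargs": {
  "targets": "0 0 0 0 0 0; 0 0 0 0 0 0; 0 0 0 0 0 0; 0 0 0 0 0 0; 0 0 0 0 0 0; 0 0 0 0 0 0",
  "fingers": 255,
  "newtons": 35
}}

```text
time: 9.72
eef_pos: [0.6832, 0.0701, 0.0706]
eef_rot: [[0.001, 1.0, 0.005], [1.0, -0.001, -0.0], [-0.0, 0.005, -1.0]]
wrist_force: [-1.9, -0.8, 6.6]
gripper_width: 0.0626
finger_force: 38.5
```

Request:
{"fn": "move_arm", "kwargs": {
  "targets": "0 0 -15 0 0 0; 0 0 -30 0 0 0; 0 0 -35 0 0 0; 0 0 -35 0 0 0; 0 0 -15 0 0 0; 0 0 0 0 0 0; 1 -22 0 0 0 0; 3 -35 0 0 0 0; 2 -35 0 0 0 0; 3 -35 0 0 0 0"
}}

```text
time: 10.55
eef_pos: [0.5512, 0.0793, 0.1935]
eef_rot: [[0.001, 1.0, -0.006], [1.0, -0.001, 0.0], [0.0, -0.006, -1.0]]
wrist_force: [0.5, 1.0, -2.8]
gripper_width: 0.0627
finger_force: 40.2
```

Request:
{"fn": "move_arm", "kwargs": {
  "targets": "2 -35 0 0 0 0; 2 -35 0 0 0 0; 2 -28 0 0 0 0; 0 -12 0 0 0 0; 0 0 0 0 0 0; 0 0 0 0 0 0"
}}

```text
time: 11.05
eef_pos: [0.4433, 0.0855, 0.1954]
eef_rot: [[0.001, 1.0, -0.002], [1.0, -0.001, 0.0], [0.0, -0.002, -1.0]]
wrist_force: [0.4, -0.1, -2.5]
gripper_width: 0.0627
finger_force: 40.3
```

Request:
{"fn": "move_arm", "kwargs": {
  "targets": "0 2 20 0 0 0; 0 0 30 0 0 0; 0 0 30 0 0 0; 0 0 16 0 0 0; 0 0 7 0 0 0; 0 0 0 0 0 0; 0 0 0 0 0 0"
}}

```text
time: 11.63
eef_pos: [0.4474, 0.0852, 0.0945]
eef_rot: [[0.001, 1.0, 0.0], [1.0, -0.001, 0.0], [0.0, 0.0, -1.0]]
wrist_force: [-0.0, 0.8, -2.6]
gripper_width: 0.0628
finger_force: 40.2
```

```bash
python3 look.py p2 scene 200 110 460 300 3
```

```text
11.6833 [0.448  0.0852 0.0954] [ 0.4  0.8 -2.7]
```

View pics/p2.png

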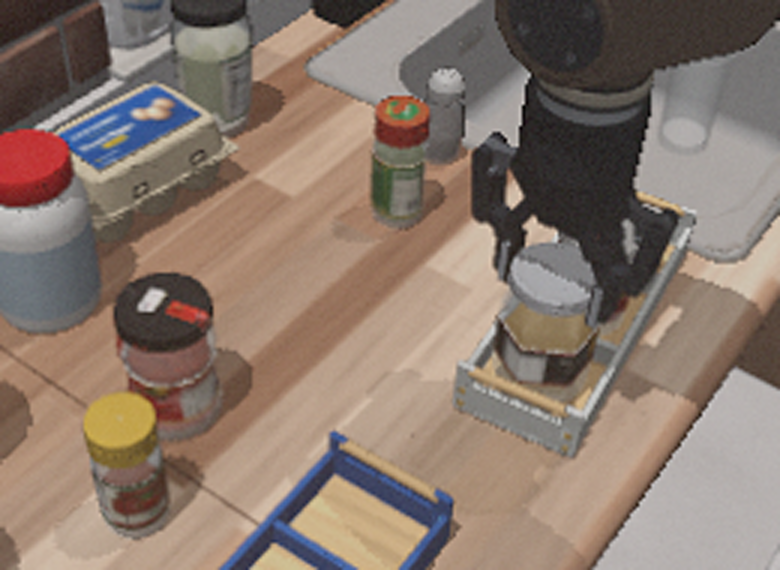

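The honey is in the end compartment (545,320 in the crop), upright, and clear of the walls and the jam. Lowering.

Request:
{"fn": "move_arm", "kwargs": {
  "targets": "0 -2 4 0 0 0; 0 0 4 0 0 0; 0 0 2 0 0 0; 0 0 1 0 0 0; 0 0 0 0 0 0"
}}

```text
time: 12.1
eef_pos: [0.4443, 0.0854, 0.0833]
eef_rot: [[0.001, 1.0, -0.0], [1.0, -0.001, 0.0], [0.0, -0.0, -1.0]]
wrist_force: [0.5, 0.1, -3.9]
gripper_width: 0.0628
finger_force: 40.3
```

Request:
{"fn": "move_arm", "kwargs": {
  "targets": "0 0 1 0 0 0; 0 0 1 0 0 0; 0 0 1 0 0 0; 0 0 0 0 0 0"
}}

```text
time: 12.43
eef_pos: [0.4449, 0.0853, 0.0818]
eef_rot: [[0.001, 1.0, -0.0], [1.0, -0.001, -0.0], [-0.0, -0.0, -1.0]]
wrist_force: [-2.9, 0.1, 4.8]
gripper_width: 0.0626
finger_force: 41.0
```

Request:
{"fn": "move_arm", "kwargs": {
  "targets": "0 0 -1 0 0 0; 0 0 0 0 0 0; 0 0 0 0 0 0; 0 0 0 0 0 0; 0 0 -15 0 0 0; 0 0 -30 0 0 0; 0 0 -35 0 0 0; 0 0 -35 0 0 0; 0 0 0 0 0 0",
  "fingers": 0
}}

```text
time: 13.18
eef_pos: [0.449, 0.0853, 0.2044]
eef_rot: [[0.001, 1.0, 0.015], [1.0, -0.001, -0.0], [-0.0, 0.015, -1.0]]
wrist_force: [0.6, 0.7, 0.8]
gripper_width: 0.0853
finger_force: 0.0
```

Request:
{"fn": "move_arm", "kwargs": {
  "targets": "-16 18 0 0 0 0; -27 30 0 0 0 0; -27 30 0 0 0 0; -27 30 0 0 0 0; -27 30 0 0 0 0; -27 30 0 0 0 0; -25 28 0 0 0 0; -15 16 0 0 0 0; 0 0 0 0 0 0; 0 0 0 0 0 0"
}}

```text
time: 14.02
eef_pos: [0.6565, -0.1067, 0.1952]
eef_rot: [[0.002, 1.0, -0.001], [1.0, -0.002, 0.001], [0.001, -0.001, -1.0]]
wrist_force: [-0.4, 0.5, -0.6]
gripper_width: 0.0852
finger_force: 0.0
```

```bash
python3 - <<'E'
from rig import imaging,sensors
import cv2
from h import *
c=imaging.camera('wrist');cv2.imwrite('pics/w2.png',c['frame'][:,:,::-1])
print(sensors.state()['eef_pos'])
for n,p in dict(salt=(.6633,-.1095,.088),herb=(.6458,-.0158,.109)).items(): print(n,proj(c,p).round(),proj(c,(p[0],p[1],0)).round())
E
```

```text
[ 0.65591751 -0.10567632  0.1953854 ]
salt [331. 192.] [328. 167.]
herb [303.  52.] [309.  65.]
```

View pics/w2.png

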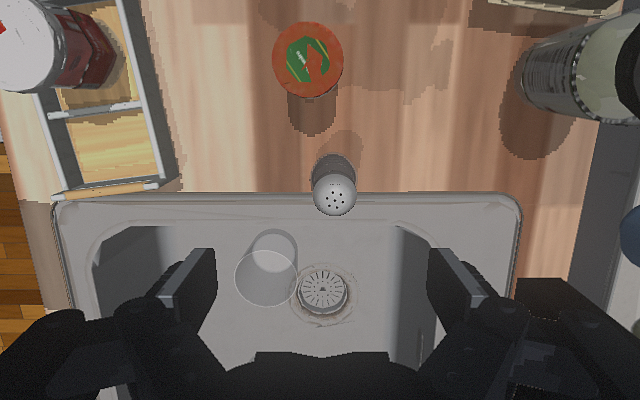

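Salt top at (335,195) and herb lid at (308,57) sit about 4 px off the prediction. Refined positions: salt (0.6655,-0.111), herb (0.649,-0.020).

Request:
{"fn": "move_arm", "kwargs": {
  "targets": "-5 10 0 0 0 0; 0 0 0 0 0 0; 0 0 25 0 0 0; 0 0 35 0 0 0; 0 0 35 0 0 0; 0 0 35 0 0 0; 0 0 22 0 0 0; 0 0 10 0 0 0; 0 0 0 0 0 0; 0 0 0 0 0 0"
}}

```text
time: 14.9
eef_pos: [0.6665, -0.1103, 0.0352]
eef_rot: [[0.0, 1.0, 0.001], [1.0, -0.0, -0.0], [-0.0, 0.001, -1.0]]
wrist_force: [0.4, -0.3, 1.0]
gripper_width: 0.0853
finger_force: 0.0
```

Request:
{"fn": "move_arm", "kwargs": {
  "targets": "0 0 0 0 0 0; 0 0 0 0 0 0; 0 0 0 0 0 0; 0 0 0 0 0 0; 0 0 0 0 0 0; 0 0 0 0 0 0; 0 0 0 0 0 0",
  "fingers": 255,
  "newtons": 25
}}

```text
time: 15.48
eef_pos: [0.6671, -0.1112, 0.0364]
eef_rot: [[0.001, 1.0, 0.001], [1.0, -0.001, -0.001], [-0.001, 0.001, -1.0]]
wrist_force: [-1.9, 0.4, 6.2]
gripper_width: 0.0379
finger_force: 25.0
```

The width of 38 mm means the pads caught the narrowing top. I'll regrasp lower on the 44 mm body.

Request:
{"fn": "move_arm", "kwargs": {
  "targets": "0 0 0 0 0 0; 0 0 0 0 0 0; 0 0 0 0 0 0; 0 0 0 0 0 0; 0 0 5 0 0 0; 0 0 5 0 0 0; 0 0 3 0 0 0; 0 0 0 0 0 0",
  "fingers": 0
}}

```text
time: 16.15
eef_pos: [0.6653, -0.1105, 0.0196]
eef_rot: [[0.001, 1.0, -0.003], [1.0, -0.001, 0.001], [0.001, -0.003, -1.0]]
wrist_force: [-0.2, -0.4, -0.9]
gripper_width: 0.0852
finger_force: 0.0
```

Request:
{"fn": "move_arm", "kwargs": {
  "targets": "0 0 0 0 0 0; 0 0 0 0 0 0; 0 0 0 0 0 0; 0 0 0 0 0 0; 0 0 0 0 0 0; 0 0 0 0 0 0; 0 0 0 0 0 0",
  "fingers": 255
}}

```text
time: 16.73
eef_pos: [0.6667, -0.111, 0.0219]
eef_rot: [[0.001, 1.0, 0.001], [1.0, -0.001, -0.0], [-0.0, 0.001, -1.0]]
wrist_force: [-0.8, -1.7, 1.0]
gripper_width: 0.0406
finger_force: 25.5
```

Request:
{"fn": "move_arm", "kwargs": {
  "targets": "0 0 -15 0 0 0; 0 0 -30 0 0 0; 0 0 -35 0 0 0; 0 0 -35 0 0 0; 0 0 -15 0 0 0; 0 0 0 0 0 0; 3 -20 0 0 0 0; 5 -32 0 0 0 0; 5 -32 0 0 0 0; 5 -32 0 0 0 0"
}}

```text
time: 17.57
eef_pos: [0.5473, -0.0919, 0.1481]
eef_rot: [[0.001, 1.0, -0.005], [1.0, -0.001, 0.002], [0.002, -0.005, -1.0]]
wrist_force: [-1.0, 0.3, -1.0]
gripper_width: 0.0409
finger_force: 25.7
```

Request:
{"fn": "move_arm", "kwargs": {
  "targets": "5 -32 0 0 0 0; 4 -32 0 0 0 0; 2 -20 0 0 0 0; 0 0 0 0 0 0; 0 0 0 0 0 0"
}}

```text
time: 17.98
eef_pos: [0.4646, -0.081, 0.1493]
eef_rot: [[0.001, 1.0, -0.003], [1.0, -0.001, 0.001], [0.001, -0.003, -1.0]]
wrist_force: [0.7, -0.9, 0.1]
gripper_width: 0.0408
finger_force: 25.7
```

Request:
{"fn": "move_arm", "kwargs": {
  "targets": "-2 2 15 0 0 0; 0 0 30 0 0 0; 0 0 30 0 0 0; 0 0 16 0 0 0; 0 0 7 0 0 0; 0 0 3 0 0 0; 0 0 0 0 0 0; 0 0 0 0 0 0"
}}

```text
time: 18.65
eef_pos: [0.4696, -0.0841, 0.0512]
eef_rot: [[0.001, 1.0, 0.002], [1.0, -0.001, -0.001], [-0.001, 0.002, -1.0]]
wrist_force: [0.7, 0.9, -1.2]
gripper_width: 0.0404
finger_force: 25.7
```

```bash
python3 look.py p3 scene 280 90 460 230 4
```

```text
18.7 [ 0.4697 -0.0842  0.0516] [ 0.1 -0.5 -0.1]
```

View pics/p3.png

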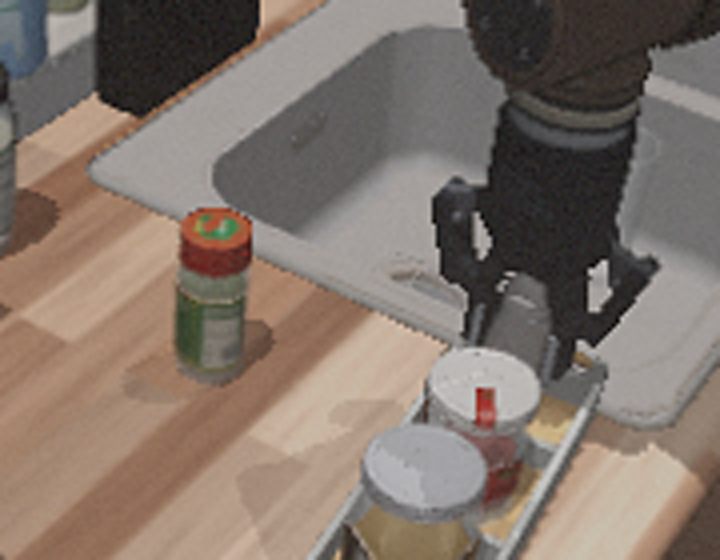

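The salt shaker is upright over the narrow compartment, behind the jam (525,310 in the crop), and both placed jars are standing. Lowering with a 4 mm correction.

Request:
{"fn": "move_arm", "kwargs": {
  "targets": "0 -4 3 0 0 0; 0 0 4 0 0 0; 0 0 4 0 0 0; 0 0 2 0 0 0; 0 0 0 0 0 0"
}}

```text
time: 19.12
eef_pos: [0.4639, -0.0835, 0.0367]
eef_rot: [[0.001, 1.0, -0.001], [1.0, -0.001, 0.0], [0.0, -0.001, -1.0]]
wrist_force: [-0.3, -0.8, -1.5]
gripper_width: 0.0404
finger_force: 25.7
```

Request:
{"fn": "move_arm", "kwargs": {
  "targets": "0 0 2 0 0 0; 0 0 1 0 0 0; 0 0 1 0 0 0; 0 0 0 0 0 0"
}}

```text
time: 19.45
eef_pos: [0.4643, -0.0836, 0.0331]
eef_rot: [[0.001, 1.0, -0.0], [1.0, -0.001, 0.0], [0.0, -0.0, -1.0]]
wrist_force: [0.4, 0.7, -1.0]
gripper_width: 0.0407
finger_force: 25.7
```

Request:
{"fn": "move_arm", "kwargs": {
  "targets": "0 0 1 0 0 0; 0 0 1 0 0 0; 0 0 0 0 0 0"
}}

```text
time: 19.7
eef_pos: [0.4646, -0.0837, 0.0327]
eef_rot: [[0.001, 1.0, -0.001], [1.0, -0.001, 0.0], [0.0, -0.001, -1.0]]
wrist_force: [-3.3, 0.3, 9.6]
gripper_width: 0.0406
finger_force: 26.5
```

Request:
{"fn": "move_arm", "kwargs": {
  "targets": "0 0 -1 0 0 0; 0 0 0 0 0 0; 0 0 0 0 0 0",
  "fingers": 112
}}

```text
time: 19.95
eef_pos: [0.4646, -0.0838, 0.0325]
eef_rot: [[0.001, 1.0, 0.001], [1.0, -0.001, -0.0], [-0.0, 0.001, -1.0]]
wrist_force: [-0.3, -0.6, 0.6]
gripper_width: 0.048
finger_force: 0.0
```

Released. Next I'll lift and go to the herb at (0.649,-0.020).

Request:
{"fn": "move_arm", "kwargs": {
  "targets": "0 0 -10 0 0 0; 0 0 -20 0 0 0; 0 0 -35 0 0 0; 0 0 -35 0 0 0; 0 0 -35 0 0 0; 0 0 -25 0 0 0; 0 0 0 0 0 0"
}}

```text
time: 20.53
eef_pos: [0.4679, -0.085, 0.2]
eef_rot: [[0.001, 1.0, 0.012], [1.0, -0.001, -0.005], [-0.005, 0.012, -1.0]]
wrist_force: [0.6, 0.1, 0.4]
gripper_width: 0.0481
finger_force: 0.0
```

Request:
{"fn": "move_arm", "kwargs": {
  "targets": "7 20 0 0 0 0; 11 32 0 0 0 0; 11 32 0 0 0 0; 11 32 0 0 0 0; 11 32 0 0 0 0; 8 24 0 0 0 0; 4 12 0 0 0 0; 0 0 0 0 0 0; 0 0 0 0 0 0",
  "fingers": 0
}}

```text
time: 21.28
eef_pos: [0.648, -0.0206, 0.1914]
eef_rot: [[0.0, 1.0, -0.002], [1.0, -0.0, 0.0], [0.0, -0.002, -1.0]]
wrist_force: [0.2, -0.1, 0.4]
gripper_width: 0.0857
finger_force: 0.0
```

Request:
{"fn": "move_arm", "kwargs": {
  "targets": "0 1 25 0 0 0; 0 0 35 0 0 0; 0 0 35 0 0 0; 0 0 28 0 0 0; 0 0 13 0 0 0; 0 0 0 0 0 0; 0 0 0 0 0 0"
}}

```text
time: 21.87
eef_pos: [0.649, -0.0211, 0.0566]
eef_rot: [[0.001, 1.0, -0.001], [1.0, -0.001, 0.0], [0.0, -0.001, -1.0]]
wrist_force: [-0.3, 0.0, 0.1]
gripper_width: 0.0853
finger_force: 0.0
```

Request:
{"fn": "move_arm", "kwargs": {
  "targets": "0 0 0 0 0 0; 0 0 0 0 0 0; 0 0 0 0 0 0; 0 0 0 0 0 0; 0 0 0 0 0 0; 0 0 0 0 0 0; 0 0 0 0 0 0",
  "fingers": 255
}}

```text
time: 22.45
eef_pos: [0.6502, -0.021, 0.0586]
eef_rot: [[0.001, 1.0, 0.002], [1.0, -0.0, -0.001], [-0.001, 0.002, -1.0]]
wrist_force: [-2.2, -0.2, 6.0]
gripper_width: 0.0445
finger_force: 24.8
```

Request:
{"fn": "move_arm", "kwargs": {
  "targets": "0 0 -15 0 0 0; 0 0 -30 0 0 0; 0 0 -35 0 0 0; 0 0 -35 0 0 0; 0 0 -20 0 0 0; 0 0 0 0 0 0; 0 0 0 0 0 0"
}}

```text
time: 23.03
eef_pos: [0.6503, -0.0209, 0.1936]
eef_rot: [[0.001, 1.0, 0.004], [1.0, -0.001, -0.001], [-0.001, 0.004, -1.0]]
wrist_force: [-0.0, 0.5, -1.4]
gripper_width: 0.0447
finger_force: 25.9
```

Request:
{"fn": "move_arm", "kwargs": {
  "targets": "16 -10 0 0 0 0; 30 -18 0 0 0 0; 34 -21 0 0 0 0; 34 -21 0 0 0 0; 34 -21 0 0 0 0; 34 -21 0 0 0 0; 34 -21 0 0 0 0; 34 -21 0 0 0 0; 26 -16 0 0 0 0; 16 -8 0 0 0 0"
}}

```text
time: 23.87
eef_pos: [0.4677, 0.2732, 0.1883]
eef_rot: [[-0.002, 1.0, -0.006], [1.0, 0.002, -0.001], [-0.001, -0.006, -1.0]]
wrist_force: [-0.4, -0.4, -1.8]
gripper_width: 0.0445
finger_force: 25.9
```

Request:
{"fn": "move_arm", "kwargs": {
  "targets": "0 0 0 0 0 0; 0 0 0 0 0 0"
}}

```text
time: 24.03
eef_pos: [0.4699, 0.2715, 0.1889]
eef_rot: [[-0.001, 1.0, -0.004], [1.0, 0.001, -0.002], [-0.002, -0.004, -1.0]]
wrist_force: [0.1, -0.5, -0.4]
gripper_width: 0.0446
finger_force: 25.9
```

Request:
{"fn": "move_arm", "kwargs": {
  "targets": "0 1 15 0 0 0; 0 0 30 0 0 0; 0 0 30 0 0 0; 0 0 17 0 0 0; 0 0 8 0 0 0; 0 0 4 0 0 0; 0 0 0 0 0 0; 0 0 0 0 0 0"
}}

```text
time: 24.7
eef_pos: [0.4737, 0.2712, 0.0883]
eef_rot: [[0.002, 1.0, 0.002], [1.0, -0.002, 0.0], [0.0, 0.002, -1.0]]
wrist_force: [-0.3, 0.2, -0.7]
gripper_width: 0.0445
finger_force: 25.9
```

```bash
python3 look.py p4 scene 200 110 460 340 2
```

```text
24.75 [0.474  0.2714 0.0888] [ 0.3 -1.2 -1.3]
```

View pics/p4.png

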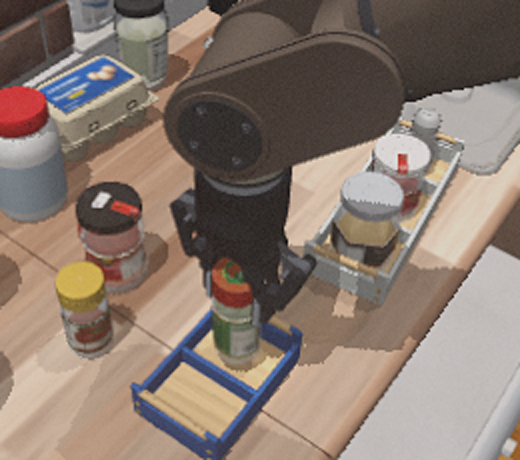

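The white caddy holds honey, jam and salt upright. The herb hangs over the far blue compartment (237,320 in the crop). Lowering.

Request:
{"fn": "move_arm", "kwargs": {
  "targets": "0 -2 4 0 0 0; 0 0 5 0 0 0; 0 0 4 0 0 0; 0 0 3 0 0 0; 0 0 1 0 0 0; 0 0 0 0 0 0"
}}

```text
time: 25.25
eef_pos: [0.4704, 0.2713, 0.07]
eef_rot: [[0.001, 1.0, -0.001], [1.0, -0.001, -0.0], [-0.0, -0.001, -1.0]]
wrist_force: [-0.6, -0.9, -0.9]
gripper_width: 0.0443
finger_force: 25.9
```

Request:
{"fn": "move_arm", "kwargs": {
  "targets": "0 0 1 0 0 0; 0 0 1 0 0 0; 0 0 1 0 0 0; 0 0 0 0 0 0"
}}

```text
time: 25.58
eef_pos: [0.471, 0.2718, 0.0695]
eef_rot: [[0.001, 1.0, -0.001], [1.0, -0.001, 0.0], [0.0, -0.001, -1.0]]
wrist_force: [-5.5, 0.3, 9.5]
gripper_width: 0.0441
finger_force: 27.2
```

Request:
{"fn": "move_arm", "kwargs": {
  "targets": "0 0 -1 0 0 0; 0 0 0 0 0 0; 0 0 0 0 0 0; 0 0 0 0 0 0; 0 0 -15 0 0 0; 0 0 -30 0 0 0; 0 0 -35 0 0 0; 0 0 -35 0 0 0; 0 0 -15 0 0 0; 0 0 0 0 0 0",
  "fingers": 0
}}

```text
time: 26.42
eef_pos: [0.4734, 0.2723, 0.2038]
eef_rot: [[0.001, 1.0, 0.009], [1.0, -0.001, 0.003], [0.003, 0.009, -1.0]]
wrist_force: [0.8, -0.9, 0.7]
gripper_width: 0.0852
finger_force: 0.0
```

Request:
{"fn": "move_arm", "kwargs": {
  "targets": "8 15 0 0 0 0; 16 30 0 0 0 0; 16 30 0 0 0 0; 14 26 0 0 0 0; 10 19 0 0 0 0; 5 9 0 0 0 0; 0 0 0 0 0 0; 0 0 0 0 0 0"
}}

```text
time: 27.08
eef_pos: [0.599, 0.3399, 0.1959]
eef_rot: [[0.001, 1.0, -0.004], [1.0, -0.001, -0.001], [-0.001, -0.004, -1.0]]
wrist_force: [-0.0, -0.7, -0.0]
gripper_width: 0.0854
finger_force: 0.0
```

```bash
python3 - <<'E'
from rig import imaging,sensors
import cv2
from h import *
c=imaging.camera('wrist')
print(sensors.state()['eef_pos'])
h=cv2.cvtColor(c['frame'],cv2.COLOR_RGB2HSV); m=cv2.inRange(h,(18,150,90),(32,255,255))
n,l,s,ce=cv2.connectedComponentsWithStats(m)
for i in range(1,n):
    if s[i,4]>400: print(s[i],ce[i].round(),plane(c,(s[i,0]+s[i,2]/2,s[i,1]+s[i,3]/2),.1).round(4))
print(proj(c,(.602,.3419,.1)))
E
```

```text
[0.59862035 0.33977149 0.19637231]
[  488    31   152   143 16683] [564. 102.] [0.758  0.4009]
[ 299  158   62   60 2961] [330. 187.] [0.6048 0.3427]
[325.95805077 189.06819611]
```

Request:
{"fn": "move_arm", "kwargs": {
  "targets": "3 5 25 0 0 0; 0 0 35 0 0 0; 0 0 35 0 0 0; 0 0 32 0 0 0; 0 0 15 0 0 0; 0 0 3 0 0 0; 0 0 0 0 0 0; 0 0 0 0 0 0"
}}

```text
time: 27.8
eef_pos: [0.6059, 0.3437, 0.0557]
eef_rot: [[0.001, 1.0, 0.003], [1.0, -0.001, 0.001], [0.001, 0.003, -1.0]]
wrist_force: [1.4, -0.6, 0.7]
gripper_width: 0.0852
finger_force: 0.0
```

Request:
{"fn": "move_arm", "kwargs": {
  "targets": "0 0 0 0 0 0; 0 0 0 0 0 0; 0 0 0 0 0 0; 0 0 0 0 0 0; 0 0 0 0 0 0; 0 0 0 0 0 0; 0 0 0 0 0 0",
  "fingers": 255
}}

```text
time: 28.38
eef_pos: [0.6053, 0.3437, 0.0552]
eef_rot: [[0.001, 1.0, 0.001], [1.0, -0.001, 0.001], [0.001, 0.001, -1.0]]
wrist_force: [-2.1, -0.2, 5.6]
gripper_width: 0.0445
finger_force: 25.2
```

Request:
{"fn": "move_arm", "kwargs": {
  "targets": "0 0 -15 0 0 0; 0 0 -30 0 0 0; 0 0 -35 0 0 0; 0 0 -35 0 0 0; 0 0 -20 0 0 0; 0 0 0 0 0 0; 0 0 0 0 0 0"
}}

```text
time: 28.97
eef_pos: [0.6054, 0.3434, 0.1904]
eef_rot: [[0.001, 1.0, 0.003], [1.0, -0.001, 0.001], [0.001, 0.003, -1.0]]
wrist_force: [0.0, 0.1, -1.2]
gripper_width: 0.0443
finger_force: 26.1
```

Request:
{"fn": "move_arm", "kwargs": {
  "targets": "0 -14 0 0 0 0; -1 -28 0 0 0 0; 0 -30 0 0 0 0; -1 -28 0 0 0 0; 0 -22 0 0 0 0; 0 -13 0 0 0 0; 0 0 0 0 0 0; 0 0 0 0 0 0; 0 0 0 0 0 0"
}}

```text
time: 29.72
eef_pos: [0.4697, 0.341, 0.187]
eef_rot: [[0.001, 1.0, -0.002], [1.0, -0.001, -0.001], [-0.001, -0.002, -1.0]]
wrist_force: [0.1, 0.3, -1.3]
gripper_width: 0.0446
finger_force: 26.1
```

Request:
{"fn": "move_arm", "kwargs": {
  "targets": "0 0 15 0 0 0; 0 0 30 0 0 0; 0 0 30 0 0 0; 0 0 17 0 0 0; 0 0 10 0 0 0; 0 0 5 0 0 0; 0 0 0 0 0 0; 0 0 0 0 0 0"
}}

```text
time: 30.38
eef_pos: [0.4708, 0.3416, 0.0822]
eef_rot: [[0.001, 1.0, 0.002], [1.0, -0.001, 0.001], [0.001, 0.002, -1.0]]
wrist_force: [0.1, -0.0, -0.8]
gripper_width: 0.045
finger_force: 26.1
```

Request:
{"fn": "move_arm", "kwargs": {
  "targets": "0 0 4 0 0 0; 0 0 4 0 0 0; 0 0 3 0 0 0; 0 0 2 0 0 0; 0 0 0 0 0 0"
}}

```text
time: 30.8
eef_pos: [0.4693, 0.3412, 0.0679]
eef_rot: [[0.001, 1.0, -0.001], [1.0, -0.001, -0.0], [-0.0, -0.001, -1.0]]
wrist_force: [-1.1, -0.2, -0.8]
gripper_width: 0.0449
finger_force: 26.1
```

Request:
{"fn": "move_arm", "kwargs": {
  "targets": "0 0 1 0 0 0; 0 0 1 0 0 0; 0 0 1 0 0 0; 0 0 0 0 0 0"
}}

```text
time: 31.13
eef_pos: [0.4699, 0.3415, 0.0662]
eef_rot: [[0.001, 1.0, 0.0], [1.0, -0.001, 0.0], [0.0, 0.0, -1.0]]
wrist_force: [-2.2, -1.1, 4.4]
gripper_width: 0.0447
finger_force: 26.5
```

Contact. I'll release, lift and look from both cameras.

Request:
{"fn": "move_arm", "kwargs": {
  "targets": "0 0 -1 0 0 0; 0 0 0 0 0 0; 0 0 0 0 0 0; 0 0 0 0 0 0; 0 0 -15 0 0 0; 0 0 -30 0 0 0; 0 0 -35 0 0 0; 0 0 -35 0 0 0; 0 0 -20 0 0 0; 0 0 0 0 0 0",
  "fingers": 0
}}

```text
time: 31.97
eef_pos: [0.4727, 0.3429, 0.2082]
eef_rot: [[0.001, 1.0, 0.011], [1.0, -0.001, 0.005], [0.005, 0.011, -1.0]]
wrist_force: [0.6, 0.4, 1.0]
gripper_width: 0.0857
finger_force: 0.0
```

Request:
{"fn": "move_arm", "kwargs": {
  "targets": "20 10 0 0 0 0; 30 10 0 0 0 0; 30 10 0 0 0 0; 30 0 0 0 0 0; 20 0 0 0 0 0; 0 0 0 0 0 0; 0 0 0 0 0 0"
}}

```text
time: 32.55
eef_pos: [0.499, 0.4716, 0.1993]
eef_rot: [[-0.001, 1.0, -0.002], [1.0, 0.001, -0.002], [-0.002, -0.002, -1.0]]
wrist_force: [0.1, -0.4, -1.1]
gripper_width: 0.0856
finger_force: 0.0
```

```bash
python3 look.py p5 scene 200 110 460 340 3; python3 look.py p6 top 170 90 450 300 2
```

```text
32.6 [0.4992 0.4709 0.1996] [0.6 0.6 0.9]
32.65 [0.4994 0.4704 0.2   ] [ 1.  -1.2 -0.4]
```

View pics/p5.png

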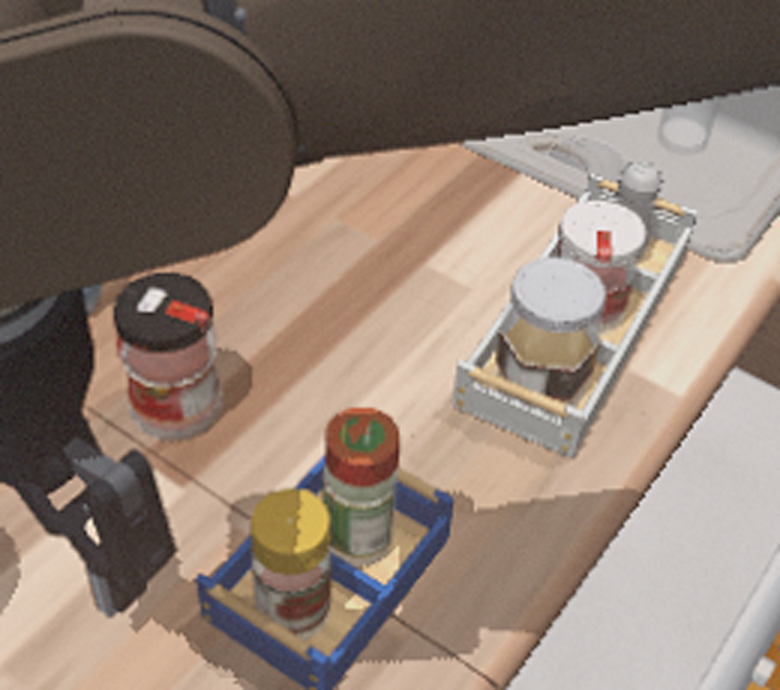

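View pics/p6.png

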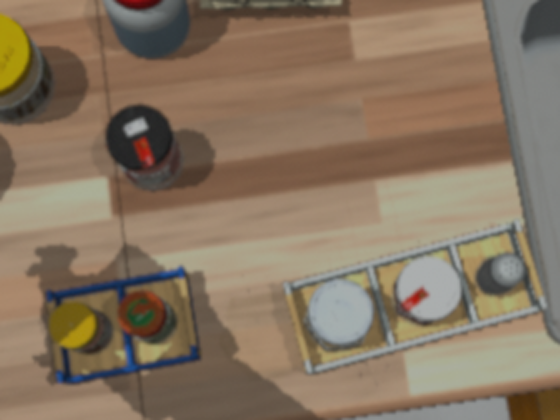

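All five jars stand upright in their own compartments: honey (340,313), jam (430,288), salt (505,270), spice (75,325) and herb (143,313) in the top view. The chilli is unmoved at (140,140).

```bash
python3 -c "
from rig import job; print(job.sign_off())"
```

```text
the job is handed in; nothing more can be done
None
```

The job is handed in, with honey, jam and salt upright in the white caddy, herb and spice upright in the blue one, each in its own compartment, and the chilli jar still standing where it was.

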